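# Pull the snug black knob off the hob with the knob puller

## Task

Take the greasy black knob off the little hob for cleaning: slide the fork of the orange-handled puller under it, without leaning hard on the control panel, and pull straight up until it pops off its spindle, never touching it with the gripper. Stand it right way up on the cork trivet and draw the fork out. Then hang the puller by its top arm on the hook of the stand; leave the white knob on its spindle and do not push the mug or the red timer about.

Things in the scene. Friction and masses are not known exactly. Their poses are not given: they have to be found in the camera images.
- black_knob: Greasy black knob with a red pointer, about 80 g. Origin: underside of its collar, on its axis, z up. The collar, 5 mm tall, tapers from 24 mm wide at its top to 19 mm at its foot, which stands on the panel; above it the ribbed cap, 46 mm wide, flat underside at z = 5 mm, top at 26 mm. Sprung balls in the spindle hold it: they give at about 10 to 18 N, 1 to 5 mm up.
- white_knob: Same knob in white with a black pointer, on the hob's other spindle (the two may be either way round, 150 mm apart). Origin as for the black knob. Stays where it is.
- table_hob: Fixed portable hob, 280 mm (x) by 320 mm (y), flat top 52 mm above its origin (centre of underside, 0 to 8 mm above the worktop on screw feet). Black glass behind, a flush steel control panel along the front edge (-x, towards the robot). Two spindles, 17 mm tall, 93 mm in front of the centre (47 mm from the front edge), 75 mm left and right of it.
- puller: C-shaped steel puller with orange handle, 105 mm tall, about 140 g, standing upright on its fork. Origin: fork's underside, at the slot's centre. Fork 3.2 mm thick, 46 mm wide (y); slot 27 mm wide, open to +x, closed at x = -13.5; tines end at x = 19.5, their last 7 mm only 2 mm thick and wider apart. Riser (22 mm wide in y) at x = -32 to -28; handle over the origin.
- puller_grip (a point): Centre of the puller's orange handle, 87 mm above the puller's origin: the handle is 44 mm in x by 18 mm in y and 51 mm tall (z = 54 to 105 mm of the puller), with vertical sides.
- puller_arm (a point): Underside of the puller's flat top arm, at x = -14, z = 50 mm of the puller, about over its centre of mass: the place to rest on the hook. The arm runs from the riser (x = -28) to x = 22 mm, 22 mm wide in y, 4 mm thick; below it the C is open to +x.
- hook_stand: Fixed stand: dark wooden foot 104 mm wide, post 13 mm wide on the origin, 260 mm tall with its ball top. One round steel prong, 8 mm thick, leaves the post along the stand's +y, its top at z = 234 mm; at 106 mm from the post its end turns up to z = 248 mm.
- hook_mid (a point): Top of the hook stand's level prong, midway, 52 mm from the post (+y of the stand) and 234 mm above the worktop: the puller's top arm hangs across here.
- trivet: Fixed round cork trivet, 185 mm wide, 9 mm thick, flat. Origin: centre of its underside, on the worktop.
- mug: White mug with a handle, 96 mm tall, bystander. Origin: centre of its foot.
- minute_timer: Red clockwork kitchen timer, 59 mm tall, bystander. Origin: centre of its foot.

How it is judged:
By the outcome, as a careful person would: the job done as asked, in the order asked, and still so for the second after the job is handed in, with the robot touching nothing.
It also fails if it takes over 67 s, if anything falls off the work surface, if the arm or the gripper's body presses on something with over 40 N, if the wrist force passes 120 N, or if a joint passes its speed limit or range.

## Robot

A 7-joint arm with a two-finger parallel gripper is mounted at the origin on a cart in front of the work surface, level with it; the furniture and walls round the work are solid. World frame = base frame: x ahead of the robot, y to its left, z up, the work surface at z = 0. Lengths are in mm, angles in rad, forces in N, time in s.
With the tool pointing down it reaches from about 400 to 850 mm from the base axis. Payload 4.5 kg.
Tool frame: the origin (TCP) lies midway between the tips of the shut fingers; the grasp point (between the pads) lies 19 mm behind it (ctrl.pinch_z is the z of the grasp point in the tool frame, in mm); z points along the fingers, y is the line along which they close (so a half turn about z gives the same grasp; the last joint's range is limited). The gripper opens to 85 mm and grips with 20 to 120 N. Pads are 22 mm wide; open, the fingers measure 114 mm over their backs; the gripper's body (76 mm by 85 mm) begins 54 mm behind the grasp point. The pads swing forward as they close: fully open they stand 13 mm farther back than shut.
Start: joints at [-1.164, 0.689, -0.195, 1.565, 0.157, 0.902, -0.215], TCP at [227.623, 582.101, 231.317] pointing down, gripper open.
Joint ranges: [-3.01, 3.01], [-0.46, 2.08], [-1.47, 1.51], [0.13, 2.56], [-1, 4.14], [0.04, 2.09], [-2.66, 2.66]. Speed limits (rad/s): [2.57, 2.57, 3.14, 3.14, 3.14, 3.14, 3.14].

## Interface

Orientations are given as a rotation vector (axis times angle).
In Python, from bench import ctrl, camrig gives the robot as it stands (ctrl), with the cameras (camrig).
- The arm moves only by the shell command python3 drive.py [OPENING] [FORCE], which reads ROWS from standard input. ROWS is a JSON list of rows, 1 to 5 of them, each an object with the fields dx, dy, dz (the shift in mm), rx, ry, rz (a rotation vector in rad); a field left out counts as zero; each row is the pose to reach, as a shift and turn from the pose commanded when the command began, along the tool's axes at that moment; what a row does not reach only later rows make up. A row lasts 1/8 s, in which the tool goes at most 62.5 mm and 0.188 rad, less where a joint would pass 70% of its speed; a pose out of reach is approached as far as the arm can. OPENING is the finger opening in mm, set as the command begins (- or left out keeps the last). The fingers move at their own pace and stop on an object; FORCE is the grip in N (left out, the last holds). Time passes only in rows, so rows that do not move let the fingers close. It prints the time, the measured TCP pose, the force, the opening and the grip force at its end. Input that does not fit is refused with a message, and nothing moves.
- ctrl.read_state(): the state, without advancing time (a new reading comes with each control period).
- camrig.capture(name): name is "side" or "top" or "wrist"; returns the picture (420x560x3 uint8, red, green, blue); there is no depth.
- camrig.calibration(name): a dict with "camera_matrix" (3x3 intrinsics, pixels), "dist" ([k1, k2, p1, p2, k3] as OpenCV has them; the pictures are not rectified), "rvec" (rotation vector, rad) and "tvec" (3), from world to camera coordinates, as OpenCV has them. Camera axes: x right, y down, z forward; pixel columns grow to the right and rows downward; lengths in mm; the calibration is good to about 2 mm. A picture is of the moment at which its call begins: read the wrist's pose just before it. calibration takes no time and is no camera call; for the wrist camera it gives the pose at the moment of the call.
- ctrl.close_job(): hands the job in; it is judged then, once.
The state is a dict: "time": time; "joints": joint angles; "dq": joint speeds; "effort": joint torques, N m; "position": TCP position; "tcp_rot": TCP orientation; "ft_force": force on the tool from outside, world axes, zero at the start; "wrist_torque": the same for the moment, N m; "grip_width": finger opening in mm; "finger_force": force on a finger pad.
Only numpy, scipy, OpenCV 4.12 (cv2) and the standard library are available. Lean on these libraries where they do the work, as an engineer would, in place of code of your own. Each camera call takes 0.05 s, during which the arm holds its last target. There are 200 camera calls.

## Working session

There is one attempt and no reset: what is moved stays moved. The work goes in short steps, Python scripts to look and compute and a shell command to move; the robot and the scene stay as the last step left them, time stands still between calls to the robot, and variables do not carry over. Pictures are saved under pics/ and viewed, at most 10 in all, crops included, and the job is handed in when it is done.

```bash
ls; mkdir -p pics
python3 - <<'E'
from bench import ctrl, camrig
import cv2
s=ctrl.read_state();print(s)
for n in("side","top"):
    cv2.imwrite(f"pics/{n}0.png",camrig.capture(n)[:,:,::-1]);c=camrig.calibration(n);print(n,c)
E
```

```text
bench.py
drive.py
pics
{'time': 0.0, 'joints': array([-1.16425157,  0.68999459, -0.19450801,  1.5663712 ,  0.1573088 ,
        0.90247008, -0.21512929]), 'dq': array([ 0.00163379, -0.00042634,  0.00115539, -0.00091073, -0.00052639,
        0.00150151, -0.00113602]), 'effort': array([-1.81971254e-04, -5.39610350e+01, -1.26688711e+00, -1.58541548e+01,
        9.01201623e-03,  9.58111341e-03, -1.93623941e-05]), 'position': array([227.42135622, 581.45233728, 230.47002514]), 'tcp_rot': array([-5.81992981e-01, -3.08700557e+00,  2.88962148e-03]), 'ft_force': array([-0.00359072,  0.16620986, -0.35916947]), 'wrist_torque': array([-0.002753  ,  0.02759047,  0.03331135]), 'finger_force': 0.0, 'grip_width': 85.3778626884449}
side {'camera_matrix': array([[502.55533626,   0.        , 270.93788653],
       [  0.        , 502.55533626, 212.1598347 ],
       [  0.        ,   0.        ,   1.        ]]), 'dist': array([0.02633059, 0.        , 0.        , 0.        , 0.        ]), 'rvec': array([ 2.03838182, -1.84948664,  0.45575681]), 'tvec': array([  37.0552274 ,  567.87027583, 1428.81450729])}
top {'camera_matrix': array([[392.35200688,   0.        , 285.76849995],
       [  0.        , 392.35200688, 201.2036185 ],
       [  0.        ,   0.        ,   1.        ]]), 'dist': array([-0.08573067,  0.        ,  0.        ,  0.        ,  0.        ]), 'rvec': array([ 2.06850187, -2.15560491,  0.23893646]), 'tvec': array([ 111.09397972,  588.98869039, 1357.54534693])}
```

View pics/side0.png

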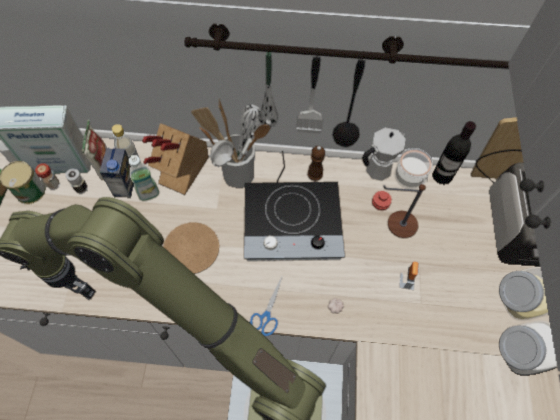

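View pics/top0.png

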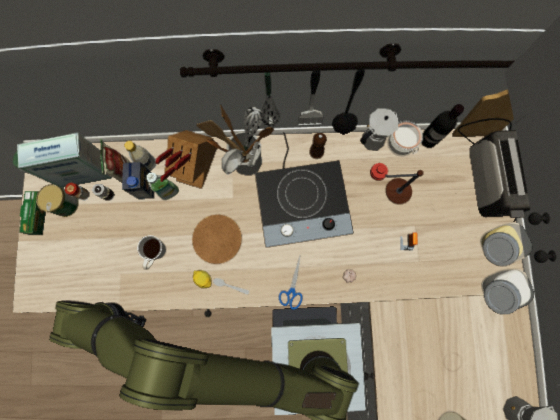

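The side view shows the black knob at (318,242), the white one at (270,243), the puller at (411,275), the hook stand foot at (403,224) with its prong going left to about (385,187), the timer at (382,200) and the trivet at (191,247). The mug is visible only in the top view, at (151,248). I'll zoom in next.

```bash
cat > h.py <<'E'
import numpy as np,cv2
from bench import ctrl, camrig
from scipy.spatial.transform import Rotation as R
def cam(n,c=None):
    c=c or camrig.calibration(n); Rm=cv2.Rodrigues(c["rvec"])[0]
    return c,Rm,-Rm.T@np.ravel(c["tvec"])
def ray(n,p,c=None):
    c,Rm,C=cam(n,c); u=cv2.undistortPoints(np.array([[p]],float),c["camera_matrix"],c["dist"])[0,0]
    d=Rm.T@np.r_[u,1]; return C,d/np.linalg.norm(d)
def onz(n,p,z,c=None):
    C,d=ray(n,p,c); return C+d*(z-C[2])/d[2]
def proj(n,P,c=None):
    c=c or camrig.calibration(n)
    return cv2.projectPoints(np.atleast_2d(P).astype(float),c["rvec"],c["tvec"],c["camera_matrix"],c["dist"])[0][:,0]
def crop(im,x,y,w,h,s):
    return cv2.resize(im[y:y+h,x:x+w],None,fx=s,fy=s,interpolation=cv2.INTER_CUBIC)
def tcp():
    s=ctrl.read_state(); return s["position"],R.from_rotvec(s["tcp_rot"])
def delta(P,Rt=None):
    "shift in the tool axes (from measured pose) to world P, turn to Rt"
    p,r=tcp(); print("shift",r.inv().apply(np.array(P)-p).round(1),"turn",(r.inv()*Rt).as_rotvec().round(3) if Rt else "")
E
python3 - <<'E'
from h import *
for n in("side","top"): print(n,cam(n)[2])
a=cv2.imread("pics/side0.png");b=cv2.imread("pics/top0.png")
A=crop(a,362,170,80,130,4.6);B=crop(b,352,150,80,130,4.6)
cv2.imwrite("pics/c1.png",np.hstack([A,B]))
A=crop(a,235,180,115,90,3.4);B=crop(b,250,155,115,90,3.4);cv2.imwrite("pics/c2.png",np.hstack([A,B]))
E
```

```text
side [-159.23231963   26.46692908 1529.47873681]
top [ 290.35144602  107.58079738 1451.310211  ]
```

View pics/c1.png

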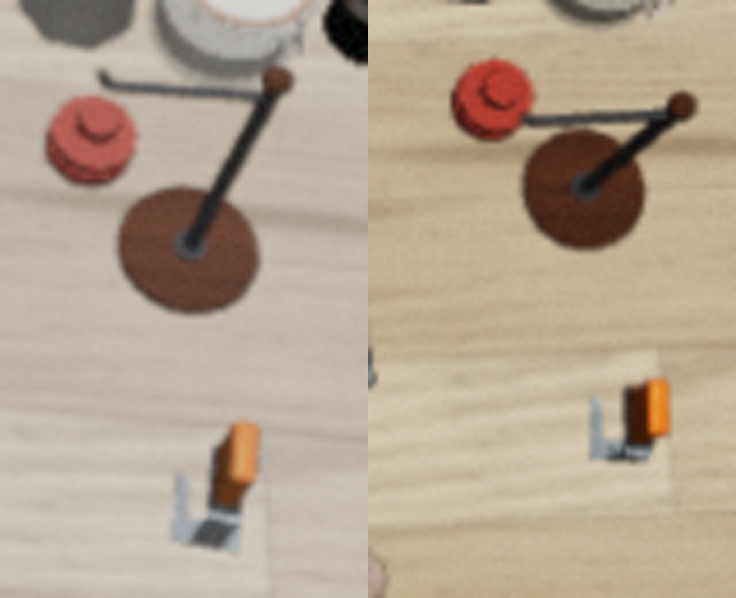

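View pics/c2.png

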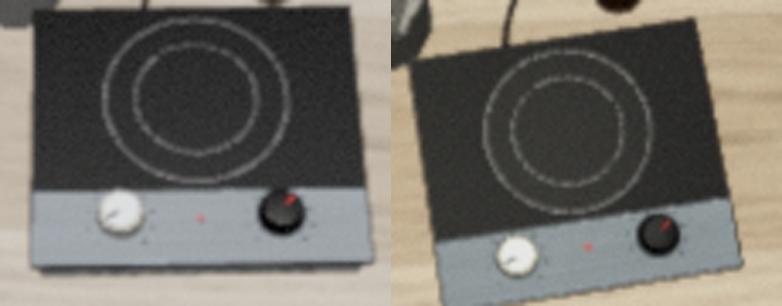

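c1 shows the puller standing with its slot opening away from the robot (fork corners near (172,540) and (238,552) in the left crop). The stand's prong points left, with its tip at (103,78), and the timer sits just below the tip. c2 shows the white knob at the left (120,212) and the black one at the right (282,212).

Run:
```python
from h import *
f=lambda x,y:(362+x/4.6,170+y/4.6)
g=lambda x,y:(352+(x-368)/4.6,150+y/4.6)
pr=lambda s,*a:print(s,*[x[:2].round(0) for x in a])
pr("handle top",onz("side",f(243,455),105),onz("top",g(658,405),105))
pr("fork rear corners",onz("side",f(172,542),3),onz("side",f(238,553),3),onz("top",g(590,458),3),onz("top",g(645,462),3))
pr("left tine tip",onz("side",f(181,475),3),onz("top",g(596,397),3))
pr("stand base",onz("side",f(190,245),10),onz("top",g(586,188),10))
pr("ball",onz("side",f(277,80),250),onz("top",g(682,105),250))
pr("prong tip",onz("side",f(103,76),244),onz("top",g(529,121),244))
pr("prong root",onz("side",f(262,95),230),onz("top",g(665,115),230))
pr("timer",onz("side",f(90,140),30),onz("top",g(492,99),30))
F=lambda x,y:(235+x/3.4,180+y/3.4)
G=lambda x,y:(250+(x-391)/3.4,155+y/3.4)
for z in (78,82):
  pr("white",onz("side",F(121,211),z),onz("top",G(517,255),z));pr("black",onz("side",F(281,210),z),onz("top",G(659,233),z))
pr("hob corners",onz("side",F(33,10),56),onz("side",F(350,7),56),onz("side",F(371,262),56),onz("side",F(30,264),56),onz("top",G(411,60),56),onz("top",G(696,19),56),onz("top",G(742,266),56))
pr("trivet",onz("side",(191,247),9),onz("top",(217,239),9))
pr("mug",onz("top",(151,248),96))
```

```text
handle top [ 430. -357.] [ 434. -357.]
fork rear corners [ 403. -333.] [ 399. -378.] [ 405. -332.] [ 400. -377.]
left tine tip [ 453. -340.] [ 454. -342.]
stand base [ 630. -350.] [ 627. -349.]
ball [ 629. -348.] [ 628. -348.]
prong tip [ 625. -239.] [ 622. -240.]
prong root [ 629. -344.] [ 627. -342.]
timer [ 700. -273.] [ 701. -272.]
white [487.  86.] [486.  87.]
black [503. -62.] [503. -62.]
white [485.  85.] [485.  87.]
black [501. -62.] [502. -62.]
hob corners [708. 196.] [ 742. -121.] [ 468. -150.] [435. 165.] [707. 193.] [ 742. -121.] [ 467. -151.]
trivet [475. 347.] [472. 346.]
mug [438. 563.]
```

```bash
echo '[{"dx":-40, "dy":-28}, {"dx":-90, "dy":-63}, {"dx":-140, "dy":-98}, {"dx":-190, "dy":-133}, {"dx":-240, "dy":-168}]' | python3 drive.py 85
echo '[{"dx":-45, "dy":-33}, {"dx":-90, "dy":-66}, {"dx":-130, "dy":-96}, {"dx":-140, "dy":-140}, {"dx":-130, "dy":-190}]' | python3 drive.py
python3 - <<'E'
from h import *
print(ctrl.read_state()["joints"].round(2));delta((435,-200,230),R.from_matrix(np.array([[-1,0.13,0],[.13,1,0],[0,0,-1]])))
E
```

```text
time: 0.72
position: [390.8, 336.4, 231.1]
tcp_rot: [-0.582, -3.087, 0.0]
ft_force: [1.6, 0.4, -0.7]
grip_width: 85.1
finger_force: 0.0
time: 1.35
position: [442.8, 112.0, 230.9]
tcp_rot: [0.586, 3.085, 0.001]
ft_force: [-0.5, 0.2, 1.3]
grip_width: 84.9
finger_force: 0.0
[-0.17  0.48 -0.26  2.05  0.21  0.63  0.62]
shift [-107.1 -293.2    0.8] turn [ 0.     0.001 -0.246]
```

```bash
echo '[{"dx":-20, "dy":-50, "rz":-0.05}, {"dx":-40, "dy":-110, "rz":-0.1}, {"dx":-65, "dy":-170, "rz":-0.15}, {"dx":-90, "dy":-235, "rz":-0.2}, {"dx":-107, "dy":-290, "rz":-0.246}]' | python3 drive.py
echo '[{"dy":-40}, {"dy":-90}, {"dy":-130}, {"dy":-150}, {"dy":-150}]' | python3 drive.py
python3 - <<'E'
from h import *
p,r=tcp();c=camrig.calibration("wrist");cv2.imwrite("pics/w1.png",camrig.capture("wrist")[:,:,::-1])
print(p,r.as_matrix().round(3),cam("wrist",c)[2],c); import pickle;pickle.dump(c,open("w1.pkl","wb"))
print(proj("wrist",[[432,-357,105],[432,-357,0]],c))
E
```

```text
time: 1.98
position: [436.1, -191.7, 231.2]
tcp_rot: [0.196, 3.135, 0.001]
ft_force: [0.4, 0.3, 0.3]
grip_width: 85.1
finger_force: 0.0
time: 2.6
position: [416.9, -338.9, 230.9]
tcp_rot: [-0.202, -3.135, -0.001]
ft_force: [0.1, 1.3, -0.1]
grip_width: 85.0
finger_force: 0.0
[ 416.85275171 -338.89814972  230.89089413] [[-0.992  0.128 -0.   ]
 [ 0.128  0.992  0.001]
 [ 0.     0.001 -1.   ]] [ 337.33745174 -327.58517125  372.79388601] {'camera_matrix': array([[297.8515655 ,   0.        , 277.95697951],
       [  0.        , 297.8515655 , 205.60897552],
       [  0.        ,   0.        ,   1.        ]]), 'dist': array([-0.01611808,  0.        ,  0.        ,  0.        ,  0.        ]), 'rvec': array([-2.16928477, -1.90767157, -0.30489688]), 'tvec': array([ 281.61549795, -473.76330026,  237.32873585])}
[[259.94724193 215.52759248]
 [264.57599075 187.66215752]]
```

View pics/w1.png

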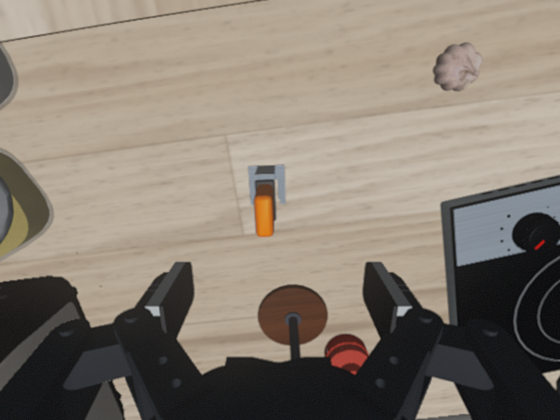

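The wrist view shows the puller with its handle top at about (264,215) and its fork at (248–285, 165–200). The black knob is at (537,232), the stand foot at (292,315) and the timer at (347,350).

Run:
```python
from h import *
import pickle
c=pickle.load(open("w1.pkl","rb"));im=cv2.imread("pics/w1.png")
b,g,r=[im[:,:,i].astype(int) for i in range(3)]
m=((r>190)&(g<170)&(b<80)).astype(np.uint8);m[:150]=0;m[250:]=0
pts=cv2.findNonZero(m);rc=cv2.minAreaRect(pts);bx=cv2.boxPoints(rc);print(rc,len(pts))
W=np.array([onz("wrist",q,105,c)[:2] for q in bx]);print(W.round(1),W.mean(0))
# fork steel corners crop
cv2.imwrite("pics/w1c.png",crop(im,235,150,65,100,6))
```

```text
((399.0152587890625, 220.38829040527344), (286.9572448730469, 38.13764190673828), 1.4270018339157104) 525
[[ 452.4 -364.8]
 [ 414.  -358. ]
 [ 456.1  -86.7]
 [ 497.2  -81.6]] [ 454.90057372 -222.77711432]
```

View pics/w1c.png

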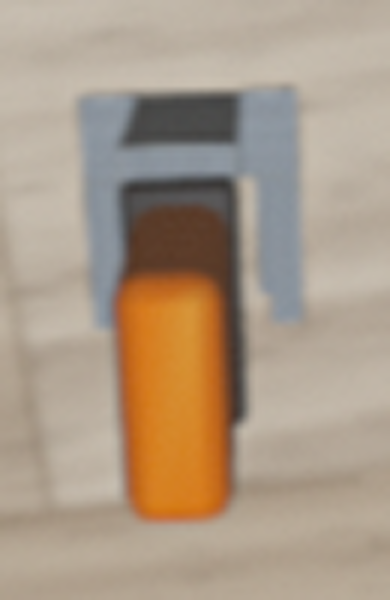

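The crop shows the handle top from (117,275) to (232,518) and the fork's outer corners at (80,97), (295,88), (301,320) and (95,327).

Run:
```python
from h import *
import pickle
from scipy.optimize import least_squares
c=pickle.load(open("w1.pkl","rb"))
px=np.array([(80,97),(295,88),(301,320),(95,327),(117,275),(220,272),(232,518),(132,520)],float)/6+[235,150]
# fork: image-left is -y
M=np.array([(-32,-23,3),(-32,23,3),(19.5,23,2.5),(19.5,-23,2.5),(-22,-9,105),(-22,9,105),(22,-9,105),(22,9-18,105)],float);M[6]=(22,9,105)
f=lambda v:(proj("wrist",R.from_euler('z',v[2]).apply(M)+[v[0],v[1],0],c)-px).ravel()
s=least_squares(f,[432,-357,-.13]);print(s.x,f(s.x).reshape(-1,2).round(1))
v=s.x;y=v[2]
delta((v[0],v[1],160),R.from_matrix(np.array([[-np.cos(y),-np.sin(y),0],[-np.sin(y),np.cos(y),0],[0,0,-1]])))
```

```text
[ 4.33996479e+02 -3.53292653e+02 -9.19761727e-02] [[-0.3 -0.8]
 [ 0.6 -0.7]
 [ 0.7 -0.2]
 [-0.1 -0.2]
 [-1.2 -0.6]
 [ 0.8 -0.7]
 [ 0.7  1.4]
 [-0.9  1.7]]
shift [-18.5 -14.   71. ] turn [ 0.002 -0.    -0.034]
```

```bash
echo '[{"dx":-10, "dy":-8, "dz":20, "rz":-0.02}, {"dx":-19, "dy":-15.5, "dz":60, "rz":-0.034}, {"dx":-19, "dy":-15.5, "dz":100, "rz":-0.034}, {"dx":-19, "dy":-15.5, "dz":140, "rz":-0.034}, {"dx":-19, "dy":-15.5, "dz":155, "rz":-0.034}]' | python3 drive.py 60
echo '[{"dz":8}, {"dz":8}]' | python3 drive.py
echo '[{}, {}, {}, {}, {}]' | python3 drive.py 0 60
python3 - <<'E'
from h import *
s=ctrl.read_state();print(s["position"],s["tcp_rot"],s["grip_width"],s["finger_force"],s["ft_force"])
c=camrig.calibration("wrist");import pickle;pickle.dump(c,open("w2.pkl","wb"))
im=camrig.capture("wrist")[:,:,::-1].copy();cv2.imwrite("pics/w2.png",im)
E
```

```text
time: 3.28
position: [434.1, -353.0, 74.6]
tcp_rot: [-0.14, -3.136, -0.005]
ft_force: [0.0, 0.6, 0.0]
grip_width: 60.2
finger_force: 0.0
time: 3.52
position: [434.9, -356.0, 68.9]
tcp_rot: [0.145, 3.137, -0.0]
ft_force: [-0.0, 0.4, 0.0]
grip_width: 59.6
finger_force: 0.0
time: 4.15
position: [434.5, -356.7, 69.0]
tcp_rot: [0.146, 3.137, -0.001]
ft_force: [-1.4, -0.0, 5.9]
grip_width: 17.0
finger_force: 60.3
[ 434.49598469 -356.70730727   69.03032912] [ 1.45801518e-01  3.13716848e+00 -1.43020245e-03] 16.977754342405937 60.31147599220276 [-1.38237927 -0.03778156  5.87908527]
```

View pics/w2.png

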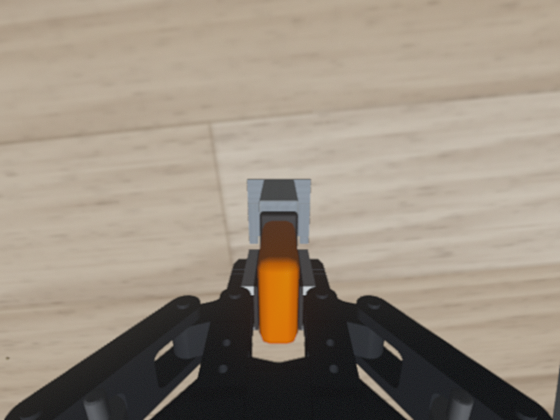

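Gripped and symmetric in the hand: the fork runs over columns 247–311 and rows 179–243, and the handle is centred at column 279. Next I lift the puller and hold it between the two knobs so that both show.

```bash
echo '[{"dz":-20}, {"dy":10, "dz":-60}, {"dy":40, "dz":-101}, {"dx":-5, "dy":90, "dz":-101, "rz":-0.05}, {"dx":-8, "dy":140, "dz":-101, "rz":-0.1}]' | python3 drive.py
echo '[{"dy":55}, {"dy":110, "rz":-0.05}, {"dy":165, "rz":-0.1}, {"dy":205, "rz":-0.1}, {"dy":225, "rz":-0.1}]' | python3 drive.py
python3 - <<'E'
from h import *
delta((490,12,170),R.from_matrix(np.array([[-np.cos(.107),-np.sin(.107),0],[-np.sin(.107),np.cos(.107),0],[0,0,-1]])))
E
```

```text
time: 4.82
position: [455.5, -216.6, 169.8]
tcp_rot: [-0.012, 3.14, -0.0]
ft_force: [0.4, 0.4, -1.3]
grip_width: 17.3
finger_force: 59.3
time: 5.45
position: [453.2, 10.3, 169.3]
tcp_rot: [-0.175, 3.137, 0.002]
ft_force: [0.5, -0.6, -2.2]
grip_width: 17.0
finger_force: 59.3
shift [-36.8  -2.4  -0.7] turn [0.001 0.    0.004]
```

```bash
echo '[{"dx":-20, "dy":-2, "rz":0.002}, {"dx":-37, "dy":-2.5, "rz":0.004}, {"dx":-37, "dy":-2.5, "rz":0.004}, {"dx":-37, "dy":-2.5, "rz":0.004}]' | python3 drive.py
python3 - <<'E'
from h import *
import pickle
p,r=tcp();c=camrig.calibration("wrist");im=camrig.capture("wrist")[:,:,::-1].copy();cv2.imwrite("pics/w3.png",im)
pickle.dump((p,r,c),open("w3.pkl","wb"));print(p,r.as_rotvec())
E
```

```text
time: 5.95
position: [489.2, 8.5, 169.0]
tcp_rot: [0.162, -3.135, 0.0]
ft_force: [-1.5, 0.2, -1.1]
grip_width: 17.0
finger_force: 59.3
[489.15551474   8.52214168 168.98927188] [ 1.61825327e-01 -3.13546011e+00  4.57647286e-04]
```

View pics/w3.png

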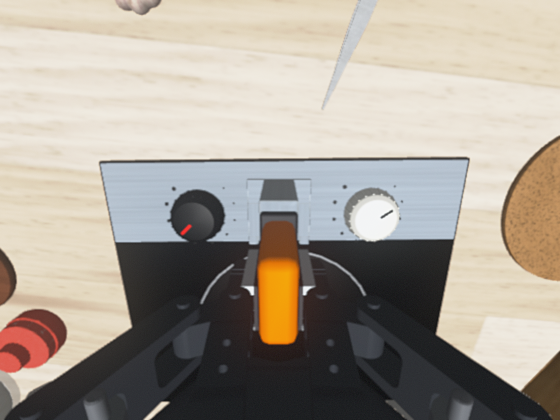

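The picture shows the black knob at about (197,215), the white one at (372,214), the panel's front corners at (102,161) and (467,157), and the fork at (248–311, 180–243) between them. I'll fit the hob and the fork from this one picture.

```bash
cat > fit.py <<'E'
from h import *
import pickle
from scipy.optimize import least_squares
p,r,c=pickle.load(open("w3.pkl","rb"));im=cv2.imread("pics/w3.png")
g=im.max(2)
m=((g<75)).astype(np.uint8);m[:,:165]=0;m[:,228:]=0;m[:185]=0;m[238:]=0
n,l,st,ce=cv2.connectedComponentsWithStats(m);i=1+st[1:,4].argmax();print("black bbox",st[i]);bb=st[i]
h=im.astype(int);w=((abs(h[:,:,0]-h[:,:,2])<12)|(g>225)).astype(np.uint8);w[:,:335]=0;w[:,405:]=0;w[:183]=0;w[240:]=0
w=cv2.morphologyEx(w,cv2.MORPH_OPEN,np.ones((3,3)))
n,l,st,ce=cv2.connectedComponentsWithStats(w);i=1+st[1:,4].argmax();print("white bbox",st[i]);wb=st[i]
cv2.imwrite("pics/mask.png",np.hstack([m,w])*255)
px=lambda b:np.array([b[0]-.5,b[0]+b[2]-.5,b[1]-.5,b[1]+b[3]-.5])
t=np.linspace(0,6.283,73)[:-1]
circ=np.r_[[(23*np.cos(a),23*np.sin(a),z) for a in t for z in(57,78)]]
def bbox(P):
    q=proj("wrist",P,c);return np.r_[q[:,0].min(),q[:,0].max(),q[:,1].min(),q[:,1].max()]
def f(v):
    T=lambda P:R.from_euler('z',v[3]).apply(P)+v[:3]
    e=np.r_[bbox(T(circ+[-93,-75,0]))-px(bb),bbox(T(circ+[-93,75,0]))-px(wb)]
    k=(proj("wrist",T(np.array([[-140,-160,52.],[-140,160,52]])),c)-[[102,161],[467.5,157]]).ravel()
    return np.r_[e,k]
s=least_squares(f,[590,20,4,.107]);v=s.x;print("hob",v.round(3),f(v).round(1))
T=lambda P:R.from_euler('z',v[3]).apply(P)+v[:3]
kb=T(np.array([-93,-75,52.]));print("black knob",kb)
# puller in the tool: puller axes x=-tx,y=ty,z=-tz ; tool pos (ox,oy,oz)
fp=np.array([(247.5,180),(310.5,180),(309.5,242),(249.5,242),(257,261),(300,261)],float)
M=np.array([(-32,-23,3.2),(-32,23,3.2),(19.5,23,2),(19.5,-23,2),(-22,-9,105),(-22,9,105)])[:4]
def pf(u):
    Q=(R.from_euler('z',u[3]).apply(M)+u[:3])*[-1,1,-1]
    return (proj("wrist",r.apply(Q)+p,c)-fp[:4]).ravel()
s2=least_squares(pf,[0,0,-68,0]);print("puller rel TCP (puller axes)",s2.x.round(3),pf(s2.x).round(1))
pickle.dump((v,s2.x,kb),open("fit.pkl","wb"))
E
python3 fit.py
```

```text
black bbox [ 168  190   56   48 1665]
white bbox [ 344  188   56   52 2301]
hob [ 5.88585e+02  2.60980e+01 -1.87300e+00  1.11000e-01] [ 0.3  3.1 -3.5  6.  -2.5  1.2 -2.7  2.8  0.  -2.1 -2.1 -0.7]
black knob [504.4791932  -58.75579314  50.12695817]
puller rel TCP (puller axes) [ 1.8740e+00  2.2620e+00 -7.5392e+01  6.0000e-03] [ 0.3 -0.4 -0.1 -0.7 -1.1  0.4  0.9  0.7]
```

```bash
cat >> fit.py <<'E'
print("---")
for z in (1,4,7):
    s=least_squares(lambda w:f([w[0],w[1],z,w[2]])*np.array([1,1,1,0,1,1,1,1,1,1,1,1]),[590,20,.107],loss="soft_l1");v=np.r_[s.x[:2],z,s.x[2]];kb=T(np.array([-93,-75,52.]));print(v.round(3),kb.round(1),f(v).round(1))
s3=least_squares(lambda u:pf([u[0],u[1],-69,u[2]]),[0,0,0]);print(s3.x.round(3),pf([s3.x[0],s3.x[1],-69,s3.x[2]]).round(1))
E
python3 fit.py | sed -n '/---/,$p'
python3 - <<'E'
import cv2,numpy as np
im=cv2.imread("pics/w3.png")
# column profiles along widest rows
for r in (206,212):print(r,"B",im[r,160:230].max(1).tolist());print(r,"W",im[r,338:406].max(1).tolist())
print("Bcol",im[180:245,197].max(1).tolist());print("edge", [int(np.argmax(np.abs(np.diff(im[140:180,x].max(1).astype(int))))) +140 for x in (110,150,200,350,400,450)])
E
```

```text
---
[5.89595e+02 2.70160e+01 1.00000e+00 1.16000e-01] [505.9 -58.2  53. ] [-0.2  3.  -1.1  9.  -1.5  2.9 -1.1  5.1 -1.2  0.6 -0.1  0.2]
[5.89187e+02 2.64900e+01 4.00000e+00 1.16000e-01] [505.5 -58.8  56. ] [-2.2  1.9 -0.7 10.1 -1.4  3.8 -0.8  6.1 -3.9  0.7  1.5  0.2]
[5.88626e+02 2.61370e+01 7.00000e+00 1.16000e-01] [504.9 -59.1  59. ] [-3.9  1.  -0.5 11.  -0.9  5.  -0.5  7.  -6.3  0.5  3.5  0.1]
[-0.241  2.229  0.006] [-0.6 -1.2  0.9 -1.6 -0.3  1.5  0.   1.8]
206 B [199, 198, 199, 198, 196, 189, 183, 186, 193, 200, 199, 182, 129, 70, 48, 50, 53, 52, 52, 54, 58, 64, 64, 64, 65, 67, 68, 67, 69, 72, 73, 73, 75, 78, 79, 81, 83, 84, 87, 89, 90, 91, 92, 87, 73, 58, 50, 49, 50, 49, 48, 49, 51, 50, 49, 49, 48, 48, 47, 49, 45, 55, 100, 160, 193, 200, 199, 198, 199, 199]
206 W [210, 209, 209, 209, 211, 210, 192, 151, 125, 120, 122, 123, 123, 128, 161, 207, 207, 204, 215, 219, 219, 218, 221, 228, 238, 244, 246, 246, 246, 246, 246, 246, 245, 245, 245, 245, 245, 245, 245, 245, 245, 245, 245, 245, 245, 245, 244, 245, 245, 245, 245, 245, 245, 244, 238, 226, 219, 219, 205, 155, 172, 202, 212, 211, 
[... 280 characters left out ...]
, 47, 42, 72, 139, 192, 209, 211, 209, 209]
212 W [213, 213, 214, 214, 211, 187, 145, 123, 125, 127, 127, 133, 152, 173, 204, 219, 221, 221, 224, 234, 244, 246, 246, 246, 245, 245, 245, 245, 245, 245, 245, 245, 245, 245, 245, 245, 245, 245, 245, 245, 245, 245, 245, 245, 246, 247, 250, 249, 229, 180, 125, 80, 95, 144, 197, 242, 247, 242, 229, 222, 220, 208, 208, 212, 211, 212, 212, 210]
Bcol [202, 204, 206, 204, 202, 201, 201, 206, 198, 132, 66, 49, 50, 49, 52, 50, 52, 50, 52, 53, 49, 51, 53, 72, 83, 87, 84, 85, 82, 84, 83, 82, 82, 80, 80, 78, 79, 77, 76, 76, 75, 74, 73, 70, 68, 66, 66, 64, 63, 62, 60, 59, 59, 57, 57, 55, 55, 53, 52, 51, 44, 43, 43, 43, 42]
edge [160, 159, 159, 160, 157, 156]
```

Run:
```python
from h import *
a=.112;delta((503-52*np.cos(a),-61.8-52*np.sin(a),140),R.from_matrix(np.array([[-np.cos(a),-np.sin(a),0],[-np.sin(a),np.cos(a),0],[0,0,-1]])))
```

```text
shift [ 45.4 -71.8  29.1] turn [-0.    -0.002 -0.009]
```

```bash
echo '[{"dx":30, "dy":-20, "rz":-0.009}, {"dx":45.4, "dy":-60, "rz":-0.009}, {"dx":45.4, "dy":-71.8, "dz":14, "rz":-0.009}, {"dx":45.4, "dy":-71.8, "dz":29, "rz":-0.009}, {"dx":45.4, "dy":-71.8, "dz":29, "rz":-0.009}]' | python3 drive.py
echo '[{"dz":5}, {"dz":7}, {"dz":7}]' | python3 drive.py
echo '[{"dz":1.5}, {"dz":1.5}]' | python3 drive.py
echo '[{"dz":1.5}, {"dz":1.5}]' | python3 drive.py
python3 - <<'E'
from h import *
a=.112;delta((503-52*np.cos(a),-61.8-52*np.sin(a),125),R.from_matrix(np.array([[-np.cos(a),-np.sin(a),0],[-np.sin(a),np.cos(a),0],[0,0,-1]])))
E
```

```text
time: 6.62
position: [451.9, -66.9, 139.4]
tcp_rot: [0.177, -3.134, -0.001]
ft_force: [0.4, 0.3, -0.5]
grip_width: 17.6
finger_force: 59.2
time: 7.0
position: [452.8, -67.0, 133.3]
tcp_rot: [-0.177, 3.136, 0.0]
ft_force: [0.5, -0.1, -1.8]
grip_width: 17.0
finger_force: 59.2
time: 7.25
position: [452.7, -67.2, 131.8]
tcp_rot: [-0.176, 3.137, 0.0]
ft_force: [0.1, -0.6, -0.7]
grip_width: 17.1
finger_force: 59.2
time: 7.5
position: [452.7, -67.3, 130.2]
tcp_rot: [0.176, -3.137, -0.0]
ft_force: [-0.1, -0.8, -0.9]
grip_width: 17.2
finger_force: 59.2
shift [ 1.4 -0.2  5.2] turn [ 0. -0.  0.]
```

```bash
echo '[{"dz":1}, {"dz":1}]' | python3 drive.py|sed -n 2,4p
echo '[{"dz":1}, {"dz":1}]' | python3 drive.py|sed -n 2,4p
```

```text
position: [452.7, -67.2, 129.2]
tcp_rot: [0.176, -3.137, -0.0]
ft_force: [1.1, 0.9, -1.6]
position: [452.7, -67.2, 128.2]
tcp_rot: [0.176, -3.137, -0.0]
ft_force: [-1.2, 0.0, -1.1]
```

```bash
echo '[{"dz":1}, {"dz":1}]' | python3 drive.py|sed -n 2,4p
```

```text
position: [452.7, -67.2, 127.8]
tcp_rot: [-0.176, 3.136, -0.0]
ft_force: [-0.5, 0.3, 5.8]
```

```bash
echo '[{"dz":1}, {"dz":1}]' | python3 drive.py|sed -n 2,4p
```

```text
position: [452.7, -67.1, 127.7]
tcp_rot: [-0.177, 3.136, -0.001]
ft_force: [-2.9, 0.6, 17.6]
```

```bash
echo '[{"dz":-2.5}, {"dz":-2.5}]' | python3 drive.py|sed -n 2,4p
echo '[{"dx":-4, "dy":-0.2}, {"dx":-9, "dy":-0.2}, {"dx":-14, "dy":-0.2}, {"dx":-18, "dy":-0.2}, {"dx":-18, "dy":-0.2}]' | python3 drive.py|sed -n 2,4p
```

```text
position: [452.9, -67.3, 128.8]
tcp_rot: [-0.176, 3.136, 0.0]
ft_force: [-0.5, 0.1, -1.7]
position: [471.1, -65.3, 128.7]
tcp_rot: [-0.176, 3.136, 0.0]
ft_force: [-0.3, -0.5, -1.4]
```

```bash
echo '[{"dx":-3}, {"dx":-6}, {"dx":-9}, {"dx":-12}, {"dx":-12}]' | python3 drive.py|sed -n 2,4p
echo '[{"dx":-3}, {"dx":-6}, {"dx":-9}, {"dx":-12}, {"dx":-12}]' | python3 drive.py|sed -n 2,4p
python3 - <<'E'
from h import *
cv2.imwrite("pics/s2.png",np.hstack([crop(camrig.capture("side")[:,:,::-1],285,200,70,75,5.6),crop(camrig.capture("wrist")[:,:,::-1],200,130,160,170,2.47)]))
E
```

```text
position: [482.9, -64.0, 128.8]
tcp_rot: [-0.176, 3.136, 0.0]
ft_force: [0.5, 0.9, -1.3]
position: [494.8, -62.6, 128.8]
tcp_rot: [-0.176, 3.136, 0.0]
ft_force: [0.2, 0.7, -1.2]
```

View pics/s2.png

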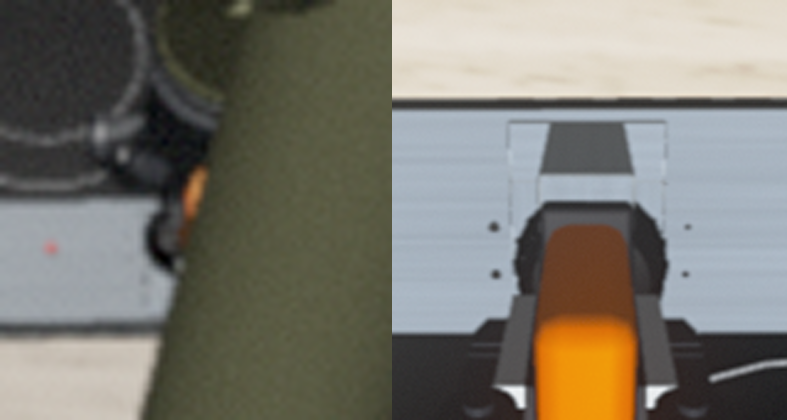

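The wrist crop shows the fork (cols 508–666) running under the black knob (cols 514–667), about 1 mm off centre, with no contact force. I shift it +0.7 mm and finish the insertion.

```bash
echo '[{"dx":-2, "dy":0.7}, {"dx":-4, "dy":0.7}, {"dx":-6, "dy":0.7}, {"dx":-8, "dy":0.7}, {"dx":-8, "dy":0.7}]' | python3 drive.py|sed -n 2,4p
echo '[{"dx":-1}, {"dx":-1.5}, {"dx":-1.5}]' | python3 drive.py|sed -n 2,4p
```

```text
position: [502.6, -61.1, 128.8]
tcp_rot: [-0.176, 3.136, 0.0]
ft_force: [0.4, -0.7, -1.6]
position: [503.8, -61.0, 128.8]
tcp_rot: [-0.176, 3.137, 0.0]
ft_force: [-0.4, 0.4, -1.4]
```

```bash
echo '[{"dz":-1}, {"dz":-1.5}, {"dz":-2}, {"dz":-2}]' | python3 drive.py|sed -n 2,4p
echo '[{"dz":-0.5}, {"dz":-1}, {"dz":-1}]' | python3 drive.py|sed -n 2,4p
echo '[{"dz":-0.5}, {"dz":-1}, {"dz":-1}]' | python3 drive.py|sed -n 2,4p
```

```text
position: [503.6, -61.1, 130.4]
tcp_rot: [0.176, -3.136, -0.0]
ft_force: [-0.4, -0.5, -7.0]
position: [503.5, -61.0, 131.8]
tcp_rot: [0.176, -3.136, 0.0]
ft_force: [0.5, -0.2, -7.0]
position: [503.8, -61.0, 133.0]
tcp_rot: [-0.176, 3.137, -0.0]
ft_force: [0.2, 0.2, -4.9]
```

```bash
echo '[{"dz":-1}, {"dz":-2}, {"dz":-3}, {"dz":-3}]' | python3 drive.py|sed -n 2,4p
echo '[{"dz":-3}, {"dz":-6}, {"dz":-9}, {"dz":-12}, {"dz":-12}]' | python3 drive.py|sed -n 2,4p
```

```text
position: [504.5, -60.9, 136.2]
tcp_rot: [-0.176, 3.135, 0.0]
ft_force: [0.3, 0.2, -1.7]
position: [504.0, -61.0, 148.0]
tcp_rot: [-0.176, 3.136, 0.0]
ft_force: [-0.6, -0.4, -2.0]
```

```bash
echo '[{"dz":-5}, {"dz":-12}, {"dz":-19}, {"dz":-25}, {"dz":-25}]' | python3 drive.py|sed -n 2,4p
python3 - <<'E'
from h import *
im=camrig.capture("wrist")[:,:,::-1].copy();cv2.imwrite("pics/w5.png",im)
A=cv2.imread("pics/s2.png")[:,392:]
A=cv2.resize(A,(160,170),interpolation=cv2.INTER_AREA);B=im[130:300,200:360]
for r in range(76,120,6):
    print(r+130,"before",''.join('#' if x<75 else '.' for x in A[r,40:120].max(1)));print(r+130,"now   ",''.join('#' if x<75 else '.' for x in B[r,40:120].max(1)))
a=.112
delta((473,346,200),R.from_matrix(np.array([[-1,0,0],[0,1,0],[0,0,-1.]])));print(ctrl.read_state()["joints"].round(2),ctrl.read_state()["ft_force"])
E
```

```text
position: [504.3, -61.0, 173.4]
tcp_rot: [-0.176, 3.135, -0.0]
ft_force: [0.3, 0.1, -1.4]
206 before ................................................................................
206 now    .............#####..........................................####................
212 before .......................################################.........................
212 now    ...........#######.....################################....########.............
218 before ................######..................................#########...............
218 now    .........############...................................############............
224 before .............#########..................................############............
224 now    ........#########..###..................................##############..........
230 before ...........###########..................................##############..........
230 now    ..........############..................................###########.............
236 before ..........###########...................................###############.........
236 now    #####################...................................###########...##########
242 before ............########.....................................#############..........
242 now    ########.......#####.....................................######.......##########
248 before ............#######.......................................###########...........
248 now    ####################......................................###################...
shift [-14.8 407.9 -27. ] turn [0.    0.001 0.112]
[ 0.24  0.64 -0.34  1.97  0.37  0.59  1.33] [ 0.38390444 -0.47157203 -2.24079129]
```

```bash
echo '[{"dy":5, "dz":-10}, {"dy":18, "dz":-20}, {"dy":38, "dz":-27}, {"dy":63, "dz":-27}, {"dy":90, "dz":-27}]' | python3 drive.py|sed -n 2,4p
echo '[{"dy":28}, {"dx":-2, "dy":56}, {"dx":-4, "dy":84}, {"dx":-6, "dy":112}, {"dx":-8, "dy":140}]' | python3 drive.py|sed -n 2,4p
echo '[{"dx":-2, "dy":28}, {"dx":-4, "dy":56}, {"dx":-6, "dy":84}, {"dx":-7, "dy":110}, {"dx":-7, "dy":134}]' | python3 drive.py|sed -n 2,4p
echo '[{"dy":20}, {"dy":34}, {"dy":42}, {"dy":44}, {"dy":44}]' | python3 drive.py|sed -n 2,4p
python3 - <<'E'
from h import *
B=camrig.capture("wrist")[:,:,::-1][130:300,200:360]
for r in range(76,120,6): print(r+130,"now   ",''.join('#' if x<75 else '.' for x in B[r,40:120].max(1)))
delta((473,346,100));print(ctrl.read_state()["joints"].round(2),ctrl.read_state()["ft_force"])
E
```

```text
position: [493.5, 30.9, 200.4]
tcp_rot: [-0.178, 3.136, 0.001]
ft_force: [-0.0, 0.7, -2.5]
position: [485.1, 171.2, 200.3]
tcp_rot: [-0.179, 3.136, 0.001]
ft_force: [-0.3, 0.3, -2.7]
position: [476.4, 305.2, 200.2]
tcp_rot: [0.18, -3.136, -0.002]
ft_force: [0.2, -0.6, -2.6]
position: [473.3, 345.3, 199.7]
tcp_rot: [0.175, -3.137, 0.001]
ft_force: [0.5, -0.4, -1.8]
206 now    .............######........................................#####................
212 now    ..........#########...#################################....########.............
218 now    .........#############.................................##############...........
224 now    .......###############.................................###############..........
230 now    .........#############..................................############............
236 now    ..........###########...................................###########.............
242 now    ..............######.....................................######.................
248 now    ................................................................................
shift [ 0.2  1.  99.7] turn 
[-0.53  0.69 -0.3   1.72  0.27  0.78  0.72] [ 0.23108182  0.34189669 -2.20105791]
```

```bash
echo '[{"dz":12}, {"dz":32}, {"dz":56}, {"dz":80}, {"dz":98}]' | python3 drive.py|sed -n 2,4p
echo '[{"dz":10}, {"dz":16}, {"dz":18}, {"dz":18}]' | python3 drive.py|sed -n 2,4p
echo '[{"dz":1.5}, {"dz":3}, {"dz":3.5}, {"dz":3.5}, {"dz":3.5}]' | python3 drive.py|sed -n 2,4p
```

```text
position: [472.7, 345.3, 100.1]
tcp_rot: [0.175, -3.135, 0.002]
ft_force: [-0.9, -0.8, -2.8]
position: [473.3, 346.4, 84.2]
tcp_rot: [-0.176, 3.136, 0.001]
ft_force: [0.2, -0.4, -2.2]
position: [473.1, 346.2, 80.3]
tcp_rot: [-0.176, 3.137, 0.0]
ft_force: [-0.1, 0.0, -2.2]
```

```bash
echo '[{"dz":0.7}, {"dz":1.4}, {"dz":1.4}, {"dz":1.4}]' | python3 drive.py|sed -n 2,4p
python3 - <<'E'
from h import *
f=[]
for i in range(4):
    B=camrig.capture("wrist")[:,:,::-1];f.append(ctrl.read_state()["ft_force"])
print(np.mean(f,0),tcp()[0]);cv2.imwrite("pics/w6.png",B);B=B[130:300,200:360]
for r in range(76,120,6): print(r+130,"now   ",''.join('#' if x<75 else '.' for x in B[r,40:120].max(1)))
E
```

```text
position: [473.1, 346.2, 78.9]
tcp_rot: [-0.176, 3.137, 0.0]
ft_force: [-0.1, -0.6, -1.0]
[ 0.05454312 -0.12707277 -1.05540312] [473.08046476 346.14778794  78.93137135]
206 now    .............######........................................#####................
212 now    ..........#########...#################################....########.............
218 now    ........##############.................................##############...........
224 now    .......###############.................................###############..........
230 now    .........#############.................................#############............
236 now    ..........###########...................................############............
242 now    ..............######....................................#######.................
248 now    ...................#.....................................##.....................
```

```bash
echo '[{"dx":2}, {"dx":5}, {"dx":8}, {"dx":12}, {"dx":16}]' | python3 drive.py|sed -n 2,4p
python3 - <<'E'
from h import *
B=camrig.capture("wrist")[:,:,::-1][130:300,200:360]
for r in range(76,125,6): print(r+130,"now   ",''.join('#' if x<75 else '.' for x in B[r,40:120].max(1)))
E
echo '[{"dx":5}, {"dx":10}, {"dx":17}, {"dx":24}, {"dx":32}]' | python3 drive.py|sed -n 2,4p
echo '[{"dx":8}, {"dx":16}, {"dx":24}, {"dx":28}, {"dx":28}]' | python3 drive.py|sed -n 2,4p
```

```text
position: [456.8, 344.4, 78.9]
tcp_rot: [0.176, -3.137, -0.0]
ft_force: [-0.1, 0.3, -1.3]
206 now    ................................................................................
212 now    ......................##################################........................
218 now    ....................##.................................##.......................
224 now    .................######................................######...................
230 now    ............##########.................................##########...............
236 now    .........############...................................############............
242 now    .........###########....................................############............
248 now    .........##########.......................................##########............
254 now    .................##.......................................##....................
position: [424.8, 340.7, 78.9]
tcp_rot: [0.176, -3.137, -0.0]
ft_force: [-0.5, 0.0, -1.4]
position: [397.3, 337.7, 78.9]
tcp_rot: [0.177, -3.137, -0.0]
ft_force: [0.5, 0.3, -0.9]
```

```bash
echo '[{"dz":-30}, {"dz":-80}, {"dy":-20, "dz":-130}, {"dy":-60, "dz":-175}, {"dx":-6, "dy":-115, "dz":-191}]' | python3 drive.py|sed -n 2,4p
echo '[{"dx":-8, "dy":-55}, {"dx":-16, "dy":-110}, {"dx":-24, "dy":-165, "rz":0.02}, {"dx":-32, "dy":-220, "rz":0.04}, {"dx":-40, "dy":-275, "rz":0.066}]' | python3 drive.py|sed -n 2,4p
echo '[{"dx":-6, "dy":-50}, {"dx":-12, "dy":-100}, {"dx":-18, "dy":-150}, {"dx":-22, "dy":-180}, {"dx":-22, "dy":-200}]' | python3 drive.py|sed -n 2,4p
python3 - <<'E'
from h import *
a=.046;delta((560,-297,265),R.from_matrix(np.array([[-np.cos(a),-np.sin(a),0],[-np.sin(a),np.cos(a),0],[0,0,-1]])))
print(ctrl.read_state()["joints"].round(2))
for n in("side","top"):
    im=camrig.capture(n)[:,:,::-1].copy();cv2.imwrite(f"pics/{n}3.png",im)
    # dark blob on the trivet
    q=proj(n,[[473,346,20]])[0];x,y=q.astype(int);w=im[y-22:y+22,x-22:x+22].max(2)<60
    yy,xx=np.nonzero(w);print(n,q,w.sum(),xx.mean()+x-22,yy.mean()+y-22,onz(n,(xx.mean()+x-22,yy.mean()+y-22),28))
E
```

```text
position: [417.7, 225.0, 272.7]
tcp_rot: [-0.18, 3.131, 0.006]
ft_force: [1.6, 0.3, -1.0]
position: [487.4, -46.9, 270.0]
tcp_rot: [-0.071, 3.14, 0.0]
ft_force: [0.2, 0.5, -1.9]
position: [517.9, -245.5, 269.6]
tcp_rot: [0.069, -3.141, 0.0]
ft_force: [0.6, 0.2, -0.8]
shift [-39.8 -53.3   4.6] turn [-0.    -0.    -0.002]
[ 0.55  0.58 -0.32  1.67  0.22  0.92  1.76]
side [190.80555222 246.15973398] 88 190.8068181818182 246.38636363636363 [468.85757213 344.16624887  28.        ]
top [216.42387632 238.48835403] 85 216.78823529411764 238.90588235294115 [470.39862518 343.34508753  28.        ]
```

```bash
echo '[{"dx":-15, "dy":-20, "dz":2}, {"dx":-30, "dy":-42, "dz":4}, {"dx":-39.8, "dy":-53.3, "dz":4.6}, {"dx":-39.8, "dy":-53.3, "dz":4.6}]' | python3 drive.py|sed -n 2,4p
python3 - <<'E'
from h import *
import pickle
p,r=tcp();c=camrig.calibration("wrist");im=camrig.capture("wrist")[:,:,::-1].copy();cv2.imwrite("pics/w7.png",im);pickle.dump((p,r,c),open("w7.pkl","wb"))
a=cv2.resize(im[110:420,120:440],(448,434));b=crop(camrig.capture("side")[:,:,::-1],360,150,80,100,4.34)
cv2.imwrite("pics/v10.png",np.hstack([a,b]))
print(p,proj("wrist",[[628.5,-348.8,230],[626,-297,234],[623.5,-240,234],[628,-349,260]],c))
E
```

```text
position: [560.9, -293.5, 264.9]
tcp_rot: [0.075, -3.141, -0.002]
ft_force: [-0.7, 0.5, -0.7]
[ 560.85223499 -293.48281837  264.94067251] [[194.8222965  320.87701631]
 [266.8289431  324.79030908]
 [347.65237788 324.89576194]
 [181.88454296 352.75491868]]
```

View pics/v10.png

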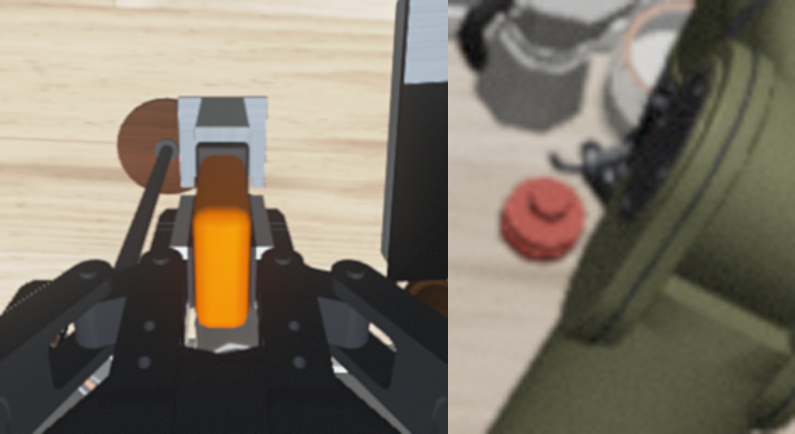

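The wrist half shows the stand's foot at crop (165,150), left of the fork, with the prong hidden behind the hand. In the side half the prong tip is at (555,160) and the timer hasn't moved. I'll check the stand's position from this picture and then advance.

```bash
python3 - <<'E'
from h import *
import pickle
p,r,c=pickle.load(open("w7.pkl","rb"))
print(onz("wrist",(120+166/1.4,110+150/1.4),10,c))
a=.046;delta((640,-296,265),R.from_matrix(np.array([[-np.cos(a),-np.sin(a),0],[-np.sin(a),np.cos(a),0],[0,0,-1]])))
E
echo '[{"dx":-8, "dy":-2}, {"dx":-20, "dy":-3}, {"dx":-32, "dy":-3}, {"dx":-42, "dy":-3}, {"dx":-46, "dy":-3}]' | python3 drive.py|sed -n 2,4p
echo '[{"dx":-8}, {"dx":-16}, {"dx":-24}, {"dx":-29}, {"dx":-29}]' | python3 drive.py|sed -n 2,4p
```

```text
[ 630.55381539 -344.59407762   10.        ]
shift [-79.6  -7.    0.1] turn [ 0.002 -0.001  0.002]
position: [607.4, -295.3, 265.0]
tcp_rot: [-0.074, 3.14, 0.001]
ft_force: [-0.0, -0.5, -1.1]
position: [635.8, -294.2, 265.1]
tcp_rot: [-0.073, 3.141, 0.0]
ft_force: [0.1, -0.4, -1.2]
```

```bash
echo '[{"dx":-2, "dy":-1}, {"dx":-5, "dy":-1, "dz":3}, {"dx":-5, "dy":-1, "dz":7}, {"dx":-5, "dy":-1, "dz":9.5}, {"dx":-5, "dy":-1, "dz":9.5}]' | python3 drive.py|sed -n 2,4p
echo '[{"dz":1}, {"dz":1}, {"dz":1}]' | python3 drive.py|sed -n 2,4p
echo '[{"dz":1}, {"dz":1}, {"dz":1}]' | python3 drive.py|sed -n 2,4p
```

```text
position: [640.2, -295.2, 255.3]
tcp_rot: [0.073, -3.14, -0.0]
ft_force: [-0.3, -0.2, -0.8]
position: [640.5, -295.3, 254.9]
tcp_rot: [-0.073, 3.141, -0.0]
ft_force: [-1.7, -0.8, -1.6]
position: [640.5, -295.3, 253.8]
tcp_rot: [-0.072, 3.141, 0.0]
ft_force: [0.6, 0.3, -1.5]
```

```bash
echo '[{"dz":0.8}, {"dz":0.8}, {"dz":0.8}]' | python3 drive.py|sed -n 2,4p
```

```text
position: [640.5, -295.3, 253.1]
tcp_rot: [-0.073, 3.14, 0.0]
ft_force: [1.2, -0.4, -0.1]
```

```bash
echo '[{"dz":0.6}, {"dz":0.6}, {"dz":0.6}]' | python3 drive.py|sed -n 2,4p
```

```text
position: [640.6, -295.3, 252.9]
tcp_rot: [-0.073, 3.14, -0.0]
ft_force: [-1.4, -0.0, 4.5]
```

Contact is at the expected height. Before letting go, I'll find the prong's x by a light touch of the riser, so the arm rests at its balance point.

```bash
echo '[{"dz":-2.5}, {"dx":-3, "dz":-2.5}, {"dx":-6, "dz":-2.5}, {"dx":-6, "dz":-2.5}]' | python3 drive.py|sed -n 1,4p
echo '[{"dx":-1.5}, {"dx":-1.5}, {"dx":-1.5}]' | python3 drive.py|sed -n 2,4p
echo '[{"dx":-1.2}, {"dx":-1.2}, {"dx":-1.2}]' | python3 drive.py|sed -n 2,4p
```

```text
time: 28.15
position: [646.7, -294.7, 254.4]
tcp_rot: [0.073, -3.141, -0.001]
ft_force: [-0.3, 0.6, -1.1]
position: [647.9, -294.9, 254.9]
tcp_rot: [0.073, -3.141, -0.0]
ft_force: [0.3, 0.3, -2.2]
position: [649.2, -294.8, 254.9]
tcp_rot: [0.073, -3.141, -0.0]
ft_force: [-0.9, -0.2, -1.2]
```

```bash
echo '[{"dx":-1}, {"dx":-1}, {"dx":-1}]' | python3 drive.py|sed -n 2,4p
```

```text
position: [650.2, -294.8, 254.8]
tcp_rot: [-0.073, 3.141, 0.0]
ft_force: [0.1, 0.1, -0.7]
```

```bash
echo '[{"dx":-1}, {"dx":-1}, {"dx":-1}]' | python3 drive.py|sed -n 2,4p
```

```text
position: [651.2, -294.7, 254.8]
tcp_rot: [-0.073, 3.141, 0.0]
ft_force: [-0.3, -0.4, -0.3]
```

```bash
echo '[{"dx":-1}, {"dx":-1}, {"dx":-1}]' | python3 drive.py|sed -n 2,4p
```

```text
position: [652.2, -294.7, 254.8]
tcp_rot: [0.073, -3.141, -0.0]
ft_force: [0.9, 0.1, -1.9]
```

```bash
echo '[{"dx":-1}, {"dx":-1}, {"dx":-1}]' | python3 drive.py|sed -n 2,4p
```

```text
position: [652.5, -294.7, 254.7]
tcp_rot: [0.072, -3.139, -0.0]
ft_force: [-2.8, 0.2, -1.2]
```

```bash
echo '[{"dx":-1}, {"dx":-1}, {"dx":-1}]' | python3 drive.py|sed -n 2,4p
```

```text
position: [652.7, -294.8, 254.6]
tcp_rot: [0.072, -3.137, -0.0]
ft_force: [-5.9, 0.5, 0.2]
```

```bash
echo '[{"dx":4}, {"dx":8}, {"dx":11.9}, {"dx":11.9}]' | python3 drive.py|sed -n 2,4p
echo '[{"dz":1}, {"dz":1.8}, {"dz":1.8}, {"dz":1.8}]' | python3 drive.py|sed -n 2,4p
```

```text
position: [642.2, -295.4, 255.1]
tcp_rot: [-0.072, 3.14, -0.0]
ft_force: [0.1, -0.5, -2.0]
position: [642.4, -295.1, 253.1]
tcp_rot: [-0.073, 3.14, 0.0]
ft_force: [0.4, 0.8, -1.6]
```

```bash
echo '[{"dz":0.3}, {"dz":0.3}]' | python3 drive.py 0 20|sed -n 2,6p
echo '[{}, {}, {}, {}, {}]' | python3 drive.py 32|sed -n 1,6p
python3 - <<'E'
from h import *
import pickle
im=camrig.capture("wrist")[:,:,::-1].copy();cv2.imwrite("pics/w8.png",im);w7=cv2.imread("pics/w7.png")
for n,i in(("held",w7),("now",im)):
    h=i.astype(int);m=((h[:,:,2]>190)&(h[:,:,1]<190)&(h[:,:,0]<80));m[:200]=0;m[360:]=0;m[:,:230]=0;m[:,330:]=0
    yy,xx=np.nonzero(m);print(n,m.sum(),xx.min(),xx.max(),yy.min(),yy.max(),xx.mean(),yy.mean())
E
```

```text
position: [642.5, -295.1, 253.0]
tcp_rot: [-0.073, 3.14, 0.0]
ft_force: [0.6, 0.4, 1.3]
grip_width: 17.4
finger_force: 60.4
time: 32.65
position: [642.2, -295.2, 252.7]
tcp_rot: [0.073, -3.141, -0.0]
ft_force: [0.4, 0.0, 0.3]
grip_width: 32.1
finger_force: 0.0
held 3004 259 297 261 343 278.047603195739 301.25266311584556
now 3071 259 315 213 344 278.6727450341908 301.5473787040052
```

```bash
echo '[{"dz":-5}, {"dz":-12}, {"dz":-24}, {"dz":-40}, {"dz":-60}]' | python3 drive.py|sed -n 2,4p
echo '[{"dx":10, "dy":20, "dz":-30}, {"dx":50, "dy":40, "dz":-30}, {"dx":100, "dy":80, "dz":-30}, {"dx":150, "dy":130, "dz":-30}, {"dx":180, "dy":180, "dz":-30}]' | python3 drive.py|sed -n 2,4p
echo '[{"dy":50}, {"dy":100}, {"dy":150}, {"dy":200}, {"dy":200}]' | python3 drive.py|sed -n 1,4p
python3 - <<'E'
from h import *
for n in("side","top"):
    im=camrig.capture(n)[:,:,::-1].copy();cv2.imwrite(f"pics/{n}9.png",im);h=im.astype(int)
    def blob(nm,P,rad,z,f):
        x,y=proj(n,[P])[0].astype(int);w=f(h[y-rad:y+rad,x-rad:x+rad]);yy,xx=np.nonzero(w)
        if len(xx):q=(xx.mean()+x-rad,yy.mean()+y-rad);print(n,nm,len(xx),np.round(onz(n,q,z),1))
        else:print(n,nm,"none")
    dark=lambda a:a.max(2)<60
    blob("black",(473,346,20),22,28,dark)
    blob("handle",(642,-297,289),20,289,lambda a:(a[:,:,2]>170)&(a[:,:,0]<90)&(a[:,:,1]>70))
    blob("timer",(700,-272,30),16,30,lambda a:(a[:,:,2]>120)&(a[:,:,1]<90))
    blob("white",(486,86,80),12,82,lambda a:a.min(2)>195)
E
```

```text
position: [642.3, -295.1, 314.2]
tcp_rot: [-0.073, 3.14, -0.0]
ft_force: [-0.1, 1.0, -0.3]
position: [455.7, -127.4, 344.0]
tcp_rot: [-0.069, 3.139, -0.002]
ft_force: [1.0, 1.2, 0.7]
time: 34.58
position: [448.0, 76.7, 344.3]
tcp_rot: [-0.086, 3.138, 0.004]
ft_force: [-0.3, -0.4, 0.4]
side black 90 [469. 344.  28.]
side handle 46 [ 638.7 -293.8  289. ]
side timer 88 [ 694.  -270.5   30. ]
side white 84 [488.7  87.1  82. ]
top black 91 [470.6 342.9  28. ]
top handle 66 [ 641.2 -294.8  289. ]
top timer 179 [ 705.7 -272.9   30. ]
top white none
```

```bash
echo '[{}, {}]' | python3 drive.py|sed -n 1,4p; python3 -c "
from bench import ctrl, camrig
print(ctrl.close_job())"
```

```text
time: 34.92
position: [448.2, 70.5, 342.9]
tcp_rot: [-0.069, 3.141, -0.001]
ft_force: [-1.0, -0.0, 0.3]
the job is handed in; nothing more can be done
None
```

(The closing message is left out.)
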